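# Spin-check a sample carousel and brake it at the loading plate

## Robot

A 7-joint arm with a two-finger parallel gripper is mounted at the origin on a cart in front of the work surface, level with it; the furniture and walls round the work are solid. World frame = base frame: x ahead of the robot, y to its left, z up, the work surface at z = 0. Lengths are in m, angles in rad, forces in N, time in s.
With the tool pointing down it reaches from about 0.425 to 0.925 m from the base axis. Payload 6.8 kg.
Tool frame: the origin (TCP) lies at the very end of the fingers, on their centre line; the grasp point (between the pads) lies 19 mm behind it; z points along the fingers, y is the line along which they close (so a half turn about z gives the same grasp; the last joint's range is limited). The gripper opens to 85 mm and grips with 20 to 120 N. Pads are 22 mm wide; open, the fingers measure 114 mm over their backs; the gripper's body (76 mm by 85 mm) begins 54 mm behind the grasp point. The pads swing forward as they close: fully open they stand 13 mm farther back than shut.
Start: joints at [1.105, 0.477, 0.022, 1.555, -0.011, 1.109, -0.083], TCP at [0.236, -0.632, 0.231] pointing down, gripper open.
Joint ranges: [-2.96, 2.96], [-0.34, 2.1], [-1.41, 1.46], [0.24, 2.44], [-1.37, 4.51], [0.17, 1.92], [-2.96, 2.96]. Speed limits (rad/s): [2.39, 2.39, 3.14, 3.14, 3.14, 3.14, 3.14].

## Interface

Orientations are given as a rotation vector (axis times angle).
In Python, from bench import get_obs, viewer, r gives the robot as it stands. The module is installed in compiled form; this text tells all that it offers.
- The arm moves only by the tool play_rows, never from a script. Its argument "commands" is a list that holds one entry, the list of rows, each a list of 5 numbers: the gripper's target within -1 to 1 (shut at 1, half-way at 0, fully open at -1), then the shift along the tool's x, y, z scaled (see below), then the turn about the tool's z scaled (see below). A call has 1 to 12 rows; each row is the pose to reach, as a shift and turn from the pose commanded when the call began, along the tool's axes at that moment; what a row does not reach only later rows make up. The controller multiplies each number of a shift by 0.2 m and each number of a turn by pi/2 rad. A row lasts 1/12 s, in which the tool goes at most 41.7 mm and 7.16 degrees, less where a joint would pass 70% of its speed; a pose out of reach is approached as far as the arm can. A call with a number of a shift or a turn outside -1 to 1 is refused whole. A call with a gripper value outside its range is refused whole. The fingers move at their own pace and stop on an object; "grip_force" is the grip in N (left out, the last holds). Time passes only in rows, so rows that repeat a pose let the fingers close. It gives the time, the measured TCP pose, the force, the opening and the grip force at its end, in the units of the state.
- get_obs(): the state, without advancing time (a new reading comes with each control period).
- viewer.grab_frame(name): name is "scene" or "top" or "wrist"; returns a dict with "pixels" (400x640x3 uint8, red, green, blue), "fovy" (degrees; the focal length in pixels is half the picture's height over the tangent of half this angle, whatever the lens; pixels are square), "cx", "cy" (the principal point, pixels), "distortion" ([k1, k2, p1, p2, k3] as OpenCV has them; the pictures are not rectified), "world_to_cam" (4x4, takes a point from world to camera coordinates); the wrist camera has in their place "hand_eye" (4x4, takes a point from camera to tool coordinates, whose origin is the TCP and whose axes are the flange's). Camera axes: x right, y up, looking along -z (the intrinsics and any distortion apply to the point x, -y, -z); pixel columns grow to the right and rows downward; lengths in m; the calibration is good to about 2 mm. A picture is of the moment at which its call begins: read the wrist's pose just before it. There is no depth.
- r.hand_in(): hands the job in; it is judged then, once.
Trained networks look in a picture, given as the dict that the camera call returned (one of the last four; its "shot" number tells which), for a name from the list of things; names that differ only in an ending like _2 or _b are one class to them, and where a whole thing is asked for, a point or a joint stands for the part that bears it (a point fixed in the world has none). Each returns a list of dicts, best first, with "score" (0 to 1); they miss things now and then, are a little off and sometimes report something else, mostly with a low value. They report only what shows in the picture. A call takes as long as a camera call.
- viewer.trace(picture, thing): "pixels" (400x640 bool, what is visible of it) and "rect" ([left, top, right, bottom] in pixels, round what is visible of it).
The state is a dict: "clock": time; "joints": joint angles; "qvel": joint speeds; "tau": joint torques, N m; "tcp_pos": TCP position; "orientation": TCP orientation; "contact_force": force on the tool from outside, world axes, zero at the start; "moment": the same for the moment, N m; "grip_width": finger opening in m; "gripper_force": force on a finger pad.
Only numpy, scipy, OpenCV 4.12 (cv2) and the standard library are available. Lean on these libraries where they do the work, as an engineer would, in place of code of your own. Each camera call takes 0.05 s, during which the arm holds its last target. There are 200 camera calls.

## Task

Check that the sample carousel turns freely: with a fingertip, flick one of its pegs so that the wheel spins on by itself, untouched, for at least three seconds. Then, while it is still clearly turning, brake it with a fingertip, and leave it standing still with its red mark in line with the yellow loading plate, the whole mark within the plate's width. Grasp nothing, and leave the bottle, the tin, the tape and the vials beside it where they stand.

Things in the scene. Friction and masses are not known exactly. Their poses are not given: they have to be found in the camera images.
- wheel (a joint): angle of the carousel's wheel about its upright axis, rad, growing counter-clockwise seen from above and counting on past full turns; 0 (or any whole turn) when the red mark is in line with the plate. White disc, 210 mm diameter, 3.6 kg give or take a quarter, flat top 50 mm above the worktop; after a flick it coasts about ten to fifteen seconds, losing 10 to 20 % of its speed each second
- peg_1 (a point): centre of the top end of one of three upright steel finger pegs on the wheel, 12 mm diameter, reaching 23 mm above the disc, 60 mm from the axis; they stand at 60 (this one), 180 and 300 degrees counter-clockwise from the red mark. Each has a flat collar at its foot, 18 mm diameter, 1.5 mm high
- peg_2 (a point): the same point on the second peg, 180 degrees from the red mark
- peg_3 (a point): the same point on the third peg, 300 degrees counter-clockwise from the red mark
- hub (a point): point on the wheel's axis at the level of the disc's flat top, 50 mm above the worktop. An aluminium boss, 32 mm diameter and 14 mm high, sits here; the dark round seats about it are flush. The round grey foot below the wheel, 232 mm diameter, is fixed
- mark (a point): point on the wheel's flat top at the red mark, 100 mm from the axis, turning with the wheel. The mark is a flush red radial bar, 6 mm wide, 28 mm long, on the plain flat band 70 to 105 mm from the axis. A fingertip pressed on that band (slippery, friction about 0.15) with 5 to 10 N stops the wheel in 0.1 to 0.5 s; moved along it while pressing, it drags the wheel with it
- plate (a point): point on the disc's flat top level, 100 mm from the axis, towards the middle of the yellow loading plate. The plate is fixed to the foot just outside the rim: 30 mm wide along the rim, 24 mm deep, its top level with the disc's top; it does not turn
- amber_bottle: bystander: amber glass bottle with blue cap, 56 mm diameter, 105 mm tall, loose; origin at the centre of its underside
- tin: bystander: round white screw-lid tin, 54 mm diameter, 26 mm tall, loose; origin at the centre of its underside
- tape: bystander: roll of cream tape lying flat, 64 mm diameter, 19 mm tall, loose; origin at the centre of its underside
- vial_white: bystander: clear vial with blue cap standing upright, 12 mm diameter, 32 mm tall, loose; origin at the centre of its underside
- vial_brown: bystander: amber vial with black cap standing upright, 12 mm diameter, 32 mm tall, loose; origin at the centre of its underside

How it is judged:
On the way, in this order (a step that is already met when the one before it is completed fails the run):
1. the wheel spins by itself, untouched, for 2.7 s (over 0.4 rad/s) (contact force between each of the arm, the fingers and wheel below 0.05 N and (velocity of joint wheel above 0.4 rad/s or velocity of joint wheel below -0.4 rad/s)), for 2.7 s.
2. a fingertip touches the wheel while it still turns (over 0.25 rad/s) (contact force between the fingers and wheel above 0.2 N and (velocity of joint wheel above 0.25 rad/s or velocity of joint wheel below -0.25 rad/s)).
At the end, for the whole second after the job is handed in: The wheel stands still (under 0.03 rad/s) with the red mark within the width of the yellow plate (its middle less than 12 mm from the plate's middle, at 100 mm from the axis) (horizontal distance between mark and plate below 0.012 m and velocity of joint wheel between -0.03 and 0.03 rad/s); the robot touches nothing.
It fails at once if a peg is taken between the fingers ((horizontal distance between the grasp point and peg_1 below 0.01 m and height (world z) of the grasp point below 0.08 m) or (horizontal distance between the grasp point and peg_2 below 0.01 m and height (world z) of the grasp point below 0.08 m) or (horizontal distance between the grasp point and peg_3 below 0.01 m and height (world z) of the grasp point below 0.08 m)).
It fails at once if a bystander is moved more than 15 mm, lifted or tipped (distance of any of amber_bottle, tin, tape, vial_white, vial_brown from where it was at the start of the episode above 0.015 m or angle between any of vial_white, vial_brown's own z axis and vertical above 0.5 rad).
It also fails if it takes over 58 s, if anything falls off the work surface, if the arm or the gripper's body presses on something with over 40 N, if the wrist force passes 120 N, or if a joint passes its speed limit or range.

## Working session

There is one attempt and no reset: what is moved stays moved. The work goes in short steps, Python scripts to look and compute and a tool call to move; the robot and the scene stay as the last step left them, time stands still between calls to the robot, and variables do not carry over. Pictures are saved under pics/ and viewed, at most 10 in all, crops included, and the job is handed in when it is done.

Besides the shell and the picture viewer there is one more tool, called after "Request:" as name(argument=value, ...), one argument or row to a line, values as JSON. play_rows: Moves the arm, as the interface text tells. Shifts and turns lie within -1 to 1; 1 stands for 0.2 m of shift or pi/2 rad of turn. Its arguments: {"type":"object","properties":{"commands":{"type":"array","items":{"type":"array","items":{"type":"array","items":{"type":"number","minimum":-1,"maximum":1}}}},"grip_force":{"type":"number"}},"required":["commands"]}

```bash
mkdir -p pics
cat > h.py <<'E'
import numpy as np, cv2
from bench import get_obs, viewer, r
from scipy.spatial.transform import Rotation as R
def K(p):
    f=200/np.tan(np.radians(p["fovy"])/2); return np.array([[f,0,p["cx"]],[0,f,p["cy"]],[0,0,1.]])
def w2c(p,o=None):
    if "world_to_cam" in p: return np.array(p["world_to_cam"])
    T=np.eye(4);T[:3,:3]=R.from_rotvec(o["orientation"]).as_matrix();T[:3,3]=o["tcp_pos"]
    return np.linalg.inv(T@np.array(p["hand_eye"]))
def ray(p,uv,z,o=None):
    """pixels -> world points at height z"""
    n=cv2.undistortPoints(np.array(uv,float).reshape(-1,1,2),K(p),np.array(p["distortion"],float)).reshape(-1,2)
    M=np.linalg.inv(w2c(p,o)); d=np.c_[n[:,0],-n[:,1],-np.ones(len(n))]@M[:3,:3].T; c=M[:3,3]
    return c+d*((z-c[2])/d[:,2])[:,None]
def proj(p,P,o=None):
    P=np.asarray(P,float).reshape(-1,3); M=w2c(p,o); q=P@M[:3,:3].T+M[:3,3]; q=q*[1,-1,-1]
    return cv2.projectPoints(q,np.zeros(3),np.zeros(3),K(p),np.array(p["distortion"],float))[0].reshape(-1,2)
def save(p,n): cv2.imwrite("pics/"+n,p["pixels"][:,:,::-1])
E
python3 - <<'E'
from h import *
o=get_obs();print({k:np.round(v,3).tolist() for k,v in o.items()})
print(R.from_rotvec(o["orientation"]).as_matrix().round(3))
ps={n:viewer.grab_frame(n) for n in("top","scene")}
for n,p in ps.items():
    save(p,n+"0.png")
    print(n, np.round(np.linalg.inv(w2c(p))[:3,3],2))
    for t in["wheel","peg_1","hub","mark","amber_bottle","tin","tape","vial_white","vial_brown"]:
        for d in viewer.trace(p,t)[:3]: 
            b=d["rect"];v,u=np.nonzero(d["pixels"]);print(t,round(d["score"],2),b,ray(p,[[u.mean(),v.mean()]],.05).round(3)[0,:2])
E
```

```text
{'clock': 0.0, 'joints': [1.105, 0.478, 0.022, 1.556, -0.011, 1.109, -0.083], 'qvel': [-0.0, 0.0, 0.001, 0.0, -0.002, -0.0, 0.0], 'tau': [-0.001, -59.646, 1.608, -28.12, 0.012, 0.009, -0.0], 'tcp_pos': [0.236, -0.632, 0.23], 'orientation': [-3.09, -0.559, 0.001], 'contact_force': [0.692, -0.771, -0.594], 'moment': [-0.004, 0.035, -0.014], 'gripper_force': 0.0, 'grip_width': 0.085}
[[ 0.937  0.35  -0.001]
 [ 0.35  -0.937  0.002]
 [-0.    -0.002 -1.   ]]
top [ 0.42 -0.38  0.97]
wheel 0.78 [276.2, 183.2, 364.4, 273.7] [ 0.545 -0.366]
peg_1 0.72 [274.5, 184.4, 366.7, 280.3] [ 0.544 -0.367]
hub 0.91 [270.8, 184.4, 368.7, 286.7] [ 0.537 -0.367]
mark 0.89 [273.5, 181.5, 367.6, 273.5] [ 0.544 -0.367]
amber_bottle 0.86 [387.8, 196.1, 410.2, 223.4] [ 0.59  -0.551]
tin 0.62 [312.2, 150.2, 335.1, 171.8] [ 0.707 -0.374]
tape 0.92 [272.8, 143.9, 301.7, 170.5] [ 0.712 -0.289]
scene [ 1.38 -0.4   0.4 ]
wheel 0.96 [280.7, 181.6, 387.9, 236.9] [ 0.577 -0.366]
peg_1 0.83 [277.0, 184.4, 387.6, 240.1] [ 0.578 -0.367]
hub 0.95 [276.3, 178.7, 392.9, 256.2] [ 0.616 -0.369]
mark 0.86 [278.1, 183.1, 386.8, 236.6] [ 0.577 -0.367]
amber_bottle 0.89 [219.8, 182.5, 250.2, 247.4] [ 0.594 -0.55 ]
tin 0.88 [318.4, 252.0, 351.0, 284.4] [ 0.777 -0.376]
tape 0.55 [366.9, 254.5, 410.6, 288.2] [ 0.791 -0.296]
tape 0.34 [220.0, 183.4, 250.0, 244.8] [ 0.594 -0.551]
vial_white 0.74 [277.6, 182.3, 396.5, 256.4] [ 0.617 -0.368]
vial_brown 0.68 [368.7, 257.1, 409.2, 286.8] [ 0.793 -0.296]
vial_brown 0.61 [427.5, 264.0, 436.1, 286.0] [ 0.802 -0.237]
vial_brown 0.61 [275.3, 181.9, 396.0, 255.6] [ 0.617 -0.368]
```

Run:
```python
import cv2
a=cv2.imread("pics/top0.png")[110:310,220:460];b=cv2.imread("pics/scene0.png")[150:310,180:460]
cv2.imwrite("pics/a.png",cv2.resize(a,None,fx=3,fy=3,interpolation=2));cv2.imwrite("pics/b.png",cv2.resize(b,None,fx=2.8,fy=2.8,interpolation=2))
```

```text
(no output)
```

View pics/a.png

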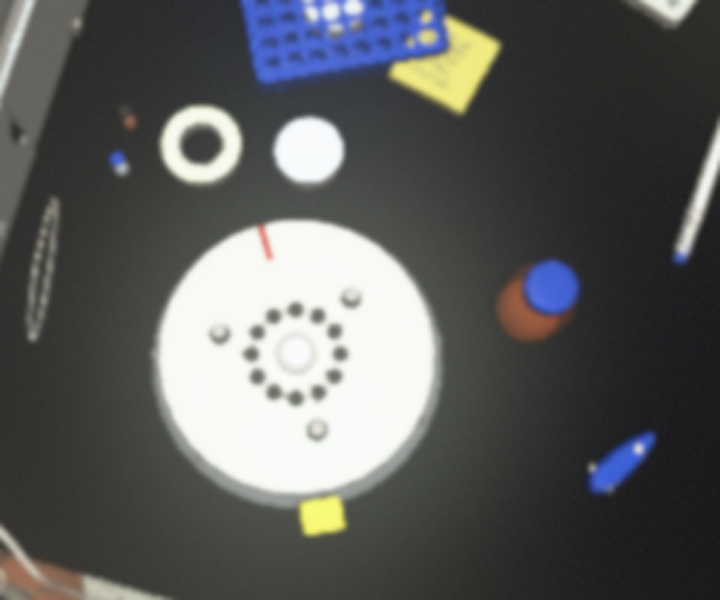

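View pics/b.png

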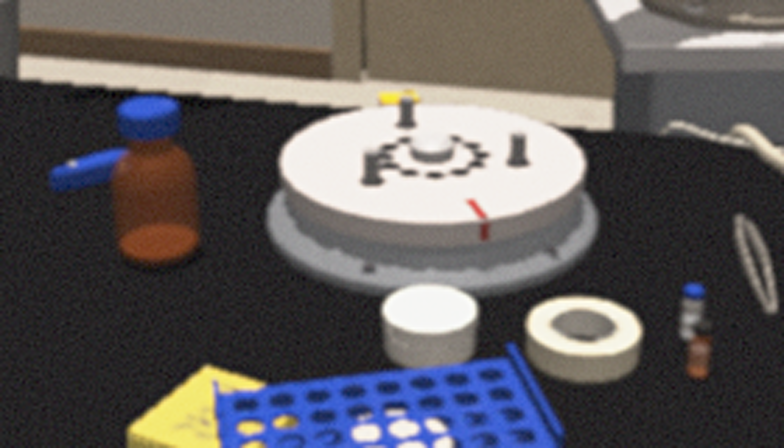

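Run:
```python
from h import *
p=viewer.grab_frame("top")
f=lambda x,y:[x/3+220-.33,y/3+110-.33]
c=ray(p,[f(296,356)],.05)[0]; hb=ray(p,[f(296,353)],.064)[0]
print("disc",c.round(4),"boss",hb.round(4))
h=(c+hb)/2
for n,q,z in[("mark",(265,242),.05),("plate",(323,516),.05),("p1?",(219,333),.073),("p",(351,297),.073),("p",(317,429),.073)]:
    w=ray(p,[f(*q)],z)[0]; d=(w-h)[:2]; print(n,w.round(4),"r",np.hypot(*d).round(4),"ang",np.degrees(np.arctan2(d[1],d[0])).round(1))
for n,q in [("bottle",(551,287)),("tin",(309,150))]: print(n, ray(p,[f(*q)],{"bottle":.105,"tin":.026}[n])[0].round(3))
print(proj(p,[c]))
```

```text
disc [ 0.5451 -0.366   0.05  ] boss [ 0.5455 -0.3662  0.064 ]
mark [ 0.6341 -0.3406  0.05  ] r 0.0924 ang 16.0
plate [ 0.425  -0.3879  0.05  ] r 0.1223 ang -169.8
p1? [ 0.5587 -0.3085  0.073 ] r 0.0591 ang 77.0
p [ 0.5872 -0.4071  0.073 ] r 0.0585 ang -44.4
p [ 0.4881 -0.3826  0.073 ] r 0.0596 ang -163.9
bottle [ 0.59  -0.551  0.105]
tin [ 0.717 -0.374  0.026]
[[318.33666667 228.33666667]]
```

Request:
play_rows(
  commands=[
    [[1,0.2,-0.1,0,0],[1,0.4,-0.2,0,0],[1,0.6,-0.3,0,0],[1,0.8,-0.4,0,0],[1,0.95,-0.5,0,0],[1,0.95,-0.5,0,0],[1,0.95,-0.5,0,0]],
  ],
)

```text
clock: 1.63
tcp_pos: [0.3829, -0.4684, 0.2315]
orientation: [-3.088, -0.57, -0.003]
contact_force: [-0.5, -0.2, -0.4]
grip_width: 0.0007
gripper_force: 0.0
```

Request:
play_rows(
  commands=[
    [[1,0.2,-0.1,0,0],[1,0.4,-0.2,0.1,0],[1,0.58,-0.3,0.3,0],[1,0.65,-0.36,0.5,0],[1,0.65,-0.36,0.55,0],[1,0.65,-0.36,0.55,0],[1,0.65,-0.36,0.55,0]],
  ],
)

```text
clock: 2.22
tcp_pos: [0.4745, -0.3593, 0.12]
orientation: [-3.089, -0.559, 0.005]
contact_force: [-0.9, -0.6, 0.1]
grip_width: 0.0004
gripper_force: 0.0
```

Run:
```python
from h import *
o=get_obs();print(o["clock"],o["tcp_pos"].round(4) if hasattr(o["tcp_pos"],"round") else o["tcp_pos"],R.from_rotvec(o["orientation"]).as_matrix().round(3).tolist(),np.round(o["contact_force"],2))
p=viewer.grab_frame("wrist")
im=p["pixels"][:,:,::-1].copy()
h=np.array([.5453,-.3661]);a=np.radians
P=[[*h,.064]]+[[*(h+.06*np.array([np.cos(a(t)),np.sin(a(t))])),.073] for t in(76,196,316)]+[[*(h+.088*np.array([np.cos(a(t)),np.sin(a(t))])),.05] for t in(16,190,)]+[list(o["tcp_pos"])]
for u,v in proj(p,P,o):
    print(u,v)
    if abs(u)<2000 and abs(v)<2000: cv2.circle(im,(int(u),int(v)),4,(255,0,255),1)
cv2.imwrite("pics/w1.png",im)
```

```text
2.2167 [ 0.4745 -0.3593  0.12  ] [[0.937, 0.35, -0.004], [0.35, -0.937, 0.001], [-0.003, -0.003, -1.0]] [-0.88 -0.65  0.09]
376.05729912566073 109.67766064307631
284.61606693988824 41.439477745562954
365.4187142326602 215.31212142467268
487.2745645257322 58.406252917006896
393.6714588298449 -65.12186840855145
342.7733301753016 240.66216544069067
320.3433831659759 259.07821624860867
```

View pics/w1.png

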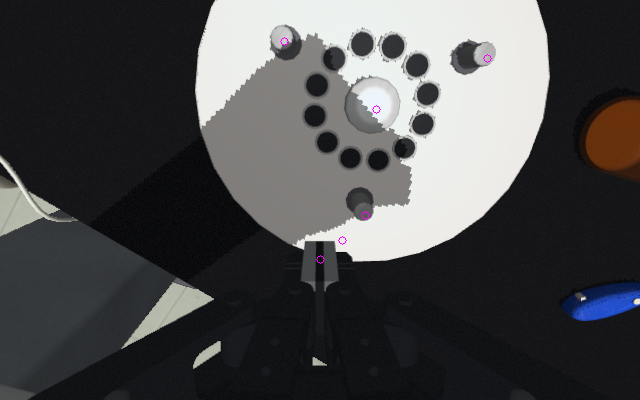

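Request:
play_rows(
  commands=[
    [[1,0.02,-0.02,0.1,0],[1,0.02,-0.02,0.2,0],[1,0.02,-0.02,0.28,0],[1,0.02,-0.02,0.285,0],[1,0.02,-0.02,0.285,0]],
  ],
)

```text
clock: 2.68
tcp_pos: [0.4777, -0.3564, 0.0656]
orientation: [3.09, 0.554, 0.001]
contact_force: [-0.2, 0.3, -0.2]
grip_width: -0.0002
gripper_force: 0.0
```

Request:
play_rows(
  commands=[
    [[1,0,0.01,0.012,0],[1,0,0.025,0.015,0],[1,0,0.04,0.015,0],[1,0,0.06,0.015,0],[1,0,0.085,0.015,0],[1,0,0.115,0.015,0],[1,0,0.15,0.015,0],[1,0,0.19,0.015,0],[1,0,0.23,0.01,0],[1,0,0.23,-0.08,0],[1,0,0.22,-0.22,0],[1,0,0.21,-0.3,0]],
  ],
)

```text
clock: 3.68
tcp_pos: [0.4938, -0.3951, 0.1264]
orientation: [3.09, 0.557, 0.002]
contact_force: [1.9, -0.7, 1.4]
grip_width: -0.0002
gripper_force: 0.0
```

```bash
cat > m.py <<'E'
from h import *
H=np.array([.5453,-.3661])
def mark(name,dbg=None):
    o=get_obs(); p=viewer.grab_frame(name); im=p["pixels"].astype(int)
    m=(im[...,0]-np.maximum(im[...,1],im[...,2])>45)
    v,u=np.nonzero(m)
    if dbg: save(p,dbg)
    if len(u)==0: return o["clock"],None
    w=ray(p,np.c_[u,v],.05,o)[:,:2]-H; r=np.hypot(*w.T); k=(r>.07)&(r<.112)
    if not k.any(): return o["clock"],None
    c=w[k].mean(0); s=w[k].std(0)
    return o["clock"],int(k.sum()),round(float(np.hypot(*c)),4),round(float(np.degrees(np.arctan2(c[1],c[0]))),1),round(float(np.hypot(*s)),3)
E
python3 - <<'E'
from m import *
for i in range(3):
    print(mark("top","pics/t%d.png"%i)); print(mark("scene","pics/s%d.png"%i)); print(mark("wrist"))
print(get_obs()["contact_force"],get_obs()["tcp_pos"])
E
```

```text
(3.6833, 20, 0.0931, 77.5, 0.007)
(3.7333, 23, 0.0903, 84.9, 0.009)
(3.7833, 542, 0.0916, 87.8, 0.014)
(3.8333, 25, 0.091, 92.5, 0.008)
(3.8833, 23, 0.0915, 99.2, 0.009)
(3.9333, 514, 0.0914, 102.1, 0.013)
(3.9833, 14, 0.097, 107.1, 0.004)
(4.0333, 22, 0.094, 113.3, 0.009)
(4.0833, 473, 0.0907, 116.2, 0.014)
[ 0.39012759  0.09246361 -0.26803268] [ 0.49238409 -0.39306706  0.12315702]
```

Request:
play_rows(
  commands=[
    [[1,0.1,-0.16,0,0],[1,0.2,-0.32,0,0],[1,0.295,-0.475,0,0],[1,0.295,-0.475,0.05,0],[1,0.295,-0.475,0.12,0],[1,0.295,-0.475,0.165,0],[1,0.295,-0.475,0.165,0]],
  ],
)

```text
clock: 4.72
tcp_pos: [0.5133, -0.2833, 0.0888]
orientation: [-3.089, -0.558, 0.006]
contact_force: [-0.1, -0.4, -0.4]
grip_width: -0.0001
gripper_force: 0.0
```

Run:
```python
from m import *
print(get_obs()["contact_force"],get_obs()["tcp_pos"])
for i in range(2):
    print(mark("top","pics/u%d.png"%i)); print(mark("scene","pics/v%d.png"%i))
```

```text
[-0.10834222 -0.39382431 -0.38554954] [ 0.5132506  -0.28327738  0.08884145]
(4.7167, 22, 0.0898, 171.9, 0.007)
(4.7667, 13, 0.0917, 175.7, 0.008)
(4.8167, 12, 0.0891, -179.7, 0.008)
(4.8667, 17, 0.0937, -176.3, 0.01)
```

Request:
play_rows(
  commands=[
    [[1,0,0,0,0],[1,0,0,0,0],[1,0,0,0,0],[1,0,0,0,0],[1,0,0,0,0],[1,0,0,0,0],[1,0,0,0,0],[1,0,0,0,0],[1,0,0,0,0],[1,0,0,0,0],[1,0,0,0,0],[1,0,0,0,0]],
  ],
)

```text
clock: 5.92
tcp_pos: [0.515, -0.2836, 0.0913]
orientation: [3.091, 0.559, -0.0]
contact_force: [-0.2, -0.3, 0.0]
grip_width: 0.0003
gripper_force: 0.0
```

Run:
```python
from m import *
for i in range(3):
    print(mark("top")); print(mark("scene"))
```

```text
(5.9167, 20, 0.0897, -100.4, 0.007)
(5.9667, 17, 0.092, -99.7, 0.008)
(6.0167, 22, 0.0906, -94.2, 0.007)
(6.0667, 27, 0.0902, -94.0, 0.008)
(6.1167, 22, 0.0907, -88.2, 0.007)
(6.1667, 29, 0.0895, -87.6, 0.008)
```

Request:
play_rows(
  commands=[
    [[1,0,0,0,0],[1,0,0,0,0],[1,0,0,0,0],[1,0,0,0,0],[1,0,0,0,0],[1,0,0,0,0],[1,0,0,0,0],[1,0,0,0,0],[1,0,0,0,0]],
  ],
)

```text
clock: 6.97
tcp_pos: [0.515, -0.2836, 0.0913]
orientation: [3.091, 0.559, 0.0]
contact_force: [0.5, -0.2, 0.3]
grip_width: 0.0002
gripper_force: 0.0
```

Run:
```python
from m import *
for i in range(3):
    print(mark("top")); print(mark("scene"))
```

```text
(6.9667, 25, 0.0919, -43.4, 0.008)
(7.0167, 22, 0.0881, -41.7, 0.008)
(7.0667, 22, 0.0921, -38.5, 0.008)
(7.1167, 24, 0.0895, -37.0, 0.008)
(7.1667, 22, 0.0925, -34.1, 0.008)
(7.2167, 23, 0.0894, -32.6, 0.009)
```

Request:
play_rows(
  commands=[
    [[1,0,0,0.15,0],[1,0,0,0.18,0],[1,0,0,0.2,0],[1,0,0,0.208,0],[1,0,0,0.213,0]],
  ],
)

```text
clock: 7.68
tcp_pos: [0.516, -0.2831, 0.05]
orientation: [-3.091, -0.56, -0.002]
contact_force: [-1.5, 3.4, 14.7]
grip_width: 0.0
gripper_force: 7.2
```

Run:
```python
from m import *
print(get_obs()["contact_force"],get_obs()["tcp_pos"])
for i in range(2):
    print(mark("top")); print(mark("scene"))
print(get_obs()["contact_force"],get_obs()["tcp_pos"])
```

```text
[-1.505627    3.41542376 14.73774734] [ 0.51602301 -0.28309364  0.05004067]
(7.6833, 22, 0.0925, -21.2, 0.008)
(7.7333, 22, 0.0907, -21.5, 0.009)
(7.7833, 21, 0.0923, -21.3, 0.008)
(7.8333, 23, 0.0906, -21.4, 0.008)
[-1.154885    1.90097032  5.44736115] [ 0.51597622 -0.28344056  0.05013266]
```

Request:
play_rows(
  commands=[
    [[1,0,0,-0.1,0],[1,0,0,-0.23,0],[1,-0.12,0.1,-0.23,0],[1,-0.25,0.21,-0.23,0],[1,-0.37,0.315,-0.23,0],[1,-0.37,0.315,-0.22,0],[1,-0.37,0.315,-0.12,0],[1,-0.37,0.315,-0.072,0],[1,-0.37,0.315,-0.072,0],[1,-0.37,0.315,-0.072,0]],
  ],
)

```text
clock: 8.72
tcp_pos: [0.4677, -0.3677, 0.0628]
orientation: [-3.09, -0.56, 0.002]
contact_force: [0.4, -0.2, 1.8]
grip_width: -0.0003
gripper_force: 0.0
```

Run:
```python
from m import *
print(get_obs()["contact_force"],get_obs()["tcp_pos"])
print(mark("top")); print(mark("scene"))
```

```text
[ 0.44707875 -0.21622399  1.84750378] [ 0.46767339 -0.3676672   0.06280748]
(8.7167, 23, 0.0919, -21.0, 0.008)
(8.7667, 25, 0.09, -21.2, 0.008)
```

Request:
play_rows(
  commands=[
    [[1,0.017,-0.011,0,0],[1,0.034,-0.022,0,0],[1,0.051,-0.032,0,0],[1,0.072,-0.046,0,0],[1,0.095,-0.061,0,0],[1,0.12,-0.077,0,0],[1,0.148,-0.094,0,0],[1,0.177,-0.113,0,0],[1,0.207,-0.132,0,0],[1,0.207,-0.132,-0.08,0],[1,0.2,-0.128,-0.17,0]],
  ],
)

```text
clock: 9.73
tcp_pos: [0.4966, -0.3283, 0.0963]
orientation: [-3.088, -0.562, 0.002]
contact_force: [1.0, 0.2, 0.5]
grip_width: 0.0001
gripper_force: 0.0
```

Run:
```python
from m import *
print(get_obs()["contact_force"],get_obs()["tcp_pos"])
for i in range(2): print(mark("top")); print(mark("scene"))
print(get_obs()["tcp_pos"])
```

```text
[0.95389122 0.17331031 0.49240754] [ 0.49659371 -0.32825765  0.09630097]
(9.7333, 22, 0.0898, -67.7, 0.008)
(9.7833, 24, 0.0889, -73.4, 0.008)
(9.8333, 18, 0.0917, -75.8, 0.007)
(9.8833, 25, 0.0907, -81.6, 0.008)
[ 0.49683596 -0.33024674  0.097373  ]
```

Request:
play_rows(
  commands=[
    [[1,0.08,-0.09,0,0],[1,0.17,-0.186,0.03,0],[1,0.17,-0.186,0.12,0],[1,0.17,-0.186,0.16,0]],
  ],
)

```text
clock: 10.27
tcp_pos: [0.5149, -0.2809, 0.0629]
orientation: [-3.088, -0.564, 0.003]
contact_force: [-0.0, 0.1, -1.1]
grip_width: -0.0002
gripper_force: 0.0
```

Run:
```python
from m import *
print(get_obs()["contact_force"],get_obs()["tcp_pos"])
for i in range(1): print(mark("top")); print(mark("scene"))
print(get_obs()["contact_force"],get_obs()["tcp_pos"])
```

```text
[-0.04126801  0.14677649 -1.10237611] [ 0.51494087 -0.28093757  0.06292298]
(10.2667, 23, 0.0893, -108.8, 0.008)
(10.3167, 18, 0.0918, -114.8, 0.008)
[-0.23066874 -0.07370933  0.56297437] [ 0.51304928 -0.28339263  0.06276824]
```

Request:
play_rows(
  commands=[
    [[1,0,0,0.01,0],[1,0,0,0.02,0],[1,0,0,0.03,0]],
  ],
)

```text
clock: 10.62
tcp_pos: [0.515, -0.2849, 0.0594]
orientation: [3.091, 0.557, 0.001]
contact_force: [0.2, 0.3, 0.3]
grip_width: -0.0003
gripper_force: 0.0
```

Run:
```python
from m import *
print(get_obs()["contact_force"],get_obs()["tcp_pos"])
print(mark("top")); print(mark("scene"))
print(get_obs()["contact_force"],get_obs()["tcp_pos"])
```

```text
[0.1554796  0.25603644 0.34541027] [ 0.5150048  -0.28488804  0.05942862]
(10.6167, 25, 0.0895, -133.6, 0.008)
(10.6667, 18, 0.0937, -138.9, 0.01)
[-0.66598406  1.34108445 -0.05756842] [ 0.51484969 -0.2844314   0.05920015]
```

Request:
play_rows(
  commands=[
    [[1,0,0,0.015,0],[1,0,0,0.03,0],[1,0,0,0.042,0],[1,0,0,0.046,0],[1,0,0,0.048,0],[1,0,0,0.048,0]],
  ],
)

```text
clock: 11.22
tcp_pos: [0.5159, -0.2838, 0.0502]
orientation: [3.091, 0.559, 0.002]
contact_force: [-0.1, 1.5, 6.3]
grip_width: 0.0003
gripper_force: 2.6
```

Run:
```python
from m import *
print(get_obs()["contact_force"],get_obs()["tcp_pos"])
for i in range(2): print(mark("top")); print(mark("scene"))
print(get_obs()["contact_force"],get_obs()["tcp_pos"])
```

```text
[-0.12989543  1.52650259  6.26011778] [ 0.51587661 -0.28376772  0.0501514 ]
(11.2167, 21, 0.0894, -158.9, 0.008)
(11.2667, 16, 0.0938, -160.2, 0.009)
(11.3167, 20, 0.0888, -158.8, 0.007)
(11.3667, 14, 0.0931, -160.1, 0.009)
[-0.73470814  1.58218615  4.89857601] [ 0.51572273 -0.28384366  0.05013527]
```

Request:
play_rows(
  commands=[
    [[1,0.01,0,0,0],[1,0.022,0,0,0],[1,0.036,0,0,0],[1,0.05,0,0,0],[1,0.063,0,0,0],[1,0.073,0,0,0],[1,0.08,0,0,0],[1,0.08,0,0,0],[1,0.08,0,0,0]],
  ],
)

```text
clock: 12.17
tcp_pos: [0.5309, -0.2787, 0.0501]
orientation: [3.09, 0.559, 0.002]
contact_force: [-0.3, -0.8, 6.1]
grip_width: -0.0002
gripper_force: 3.2
```

Run:
```python
from m import *
print(get_obs()["contact_force"],get_obs()["tcp_pos"])
for i in range(2): print(mark("top","pics/x%d.png"%i)); print(mark("scene"))
```

```text
[-0.26695028 -0.76148864  6.14289929] [ 0.53089707 -0.27870206  0.0501375 ]
(12.1667, 22, 0.0887, -169.5, 0.008)
(12.2167, 16, 0.0942, -170.2, 0.009)
(12.2667, 23, 0.0888, -169.5, 0.008)
(12.3167, 15, 0.0931, -170.1, 0.009)
```

Request:
play_rows(
  commands=[
    [[1,0,0,-0.01,0],[1,0,0,-0.05,0],[1,0,0,-0.15,0],[1,0,0,-0.3,0],[1,0,0,-0.45,0],[1,0,0,-0.5,0],[1,0,0,-0.5,0]],
  ],
)

```text
clock: 12.95
tcp_pos: [0.5316, -0.2789, 0.1528]
orientation: [3.089, 0.558, 0.007]
contact_force: [-0.8, 0.9, 0.1]
grip_width: 0.0001
gripper_force: 0.0
```

Run:
```python
from m import *
for i in range(6): print(mark("top","pics/y%d.png"%i))
print(mark("scene"))
p=viewer.grab_frame("top");im=p["pixels"].astype(int)
m=(np.minimum(im[...,0],im[...,1])-im[...,2]>60); v,u=np.nonzero(m); w=ray(p,np.c_[u,v],.05)[:,:2]-H
k=(np.hypot(*w.T)<.14)&(np.hypot(*w.T)>.1); c=w[k].mean(0); print("plate",k.sum(),c,np.degrees(np.arctan2(c[1],c[0])))
a=cv2.imread("pics/y5.png")[170:290,260:380];cv2.imwrite("pics/z.png",cv2.resize(a,None,fx=4.5,fy=4.5,interpolation=2))
```

```text
(12.95, 23, 0.0894, -169.3, 0.008)
(13.0, 23, 0.0894, -169.3, 0.008)
(13.05, 24, 0.09, -169.3, 0.008)
(13.1, 23, 0.0894, -169.3, 0.008)
(13.15, 24, 0.09, -169.3, 0.008)
(13.2, 24, 0.09, -169.3, 0.008)
(13.25, 14, 0.0941, -170.1, 0.008)
plate 172 [-0.12012127 -0.02091769] -170.12167944289698[ WARN:0@7.513] global loadsave.cpp:275 findDecoder imread_('pics/y5.png'): can't open/read file: check file path/integrity
Traceback (most recent call last):
TypeError: 'NoneType' object is not subscriptable
```

The mark stays at about −169.5° over repeated shots and the plate is at −170.1°, so the wheel is still and aligned. The arm is clear of everything.

```bash
python3 -c "
from bench import r
print(r.hand_in())"
```

```text
the job is handed in; nothing more can be done
None
```

The job is handed in; the judge's verdict was not shown to me. After a flick the wheel spun untouched for over three seconds, and I braked it by fingertip at about 0.75 rad/s. It stopped away from the plate, so I flicked it back gently, braked again and dragged it the last 10°. It now stands still with the red mark within 1° (about 1.5 mm) of the plate's middle.

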